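# Glue the bottom into a small drawer: push it home behind the front's lip and hold it

### The job

The small drawer stands on its front with glue in its grooves, waiting for its bottom. Take the larger, light plywood sheet out of the dowel rack, slide it down the two side grooves, lowering it in your grip and not letting it drop, and push its lower edge fully home in the groove behind the lip of the drawer front. Finish still gripping the sheet and pressing it down firmly (about 15 N) while the glue grabs; do not push the drawer out of its place or tip it, and leave the dark sheet, the hammer, the glue bottle and the try square alone.

Things in the scene. Friction and masses are not known exactly. Their poses are not given: they have to be found in the camera images.
- sheet_center (a point): centre of the light plywood drawer bottom: 9 mm thick (its x axis), 139 mm wide (y), 128 mm high (z, up), about 0.11 kg; it starts upright in one of the two places of the dowel rack, its top edge 64 mm above this point. Its two faces are alike
- groove_mouth (a point): midpoint between the drawer's two side grooves, level with the upper ends of the sides, 140 mm above the bench. x: across the grooves (the sheet's thickness), y: side to side, z: up. Each groove: 12 mm wide in x (widening to 20 mm over its top 14 mm), 7 mm deep; groove floors 144 mm apart in y. Sheet home: top edge flush with the ends of the sides, its centre 64 mm below this point
- groove_floor (a point): point in the middle of the floor of the groove in the drawer front, 128 mm straight below groove_mouth and 12 mm above the bench; same axes. This groove is 12 mm wide and 8 mm deep, in line with the side grooves; the strip of the front beyond it (+x, 15 mm wide) is the lip
- drawer: loose drawer, 0.5 kg, standing on its front (dark wood, 90 mm x by 190 mm y by 20 mm thick), back not fitted, open end up. Origin: centre of underside, z up. Two light sides, 14 mm thick, 130 mm apart inside, x -38 to +38 mm, up to 140 mm. Grooves at x 18 to 30 mm; the drawer's open inside is x -38 to +18 mm; beyond x = 30 only an 8 mm cheek on each side, so fingers at the middle of the sheet are clear
- rack: fixed dowel rack: plywood base 160 mm (x) by 150 mm (y) by 18 mm thick, origin: centre of its underside. Places for sheets at x = -36 and +36 mm, y = 0: a sheet stands on the base, parallel to the rack's y, between two pairs of dowels (8 mm thick, 60 mm high, at y = -38 and +38 mm, 12.4 mm clear between them)
- walnut_center (a point): centre of the dark walnut sheet in the other place of the rack, 9 mm by 110 mm by 95 mm high; to be left alone
- hammer: hammer with a wooden handle, 270 mm long, lying on the far side of the bench; to be left alone
- glue: white glue bottle with an orange cap and a blue label, 54 mm across and 150 mm high, standing on the bench; to be left alone
- trysquare: try square, dark stock 110 mm and steel blade 150 mm, lying flat on the bench; to be left alone
Not all that is in view belongs to the job. What is shaped like the part that bears sheet_center but turquoise is not meant.

How it is judged:
By the outcome, as a careful person would: the job done as asked, in the order asked, and still so for the second after the job is handed in, while the arm keeps its last pose, push and grip.
It also fails if it takes over 54 s, if anything falls off the work surface, if the arm or the gripper's body presses on something with over 40 N, if the wrist force passes 120 N, or if a joint passes its speed limit or range.

### The arm

A 6-joint arm with a two-finger parallel gripper is mounted at the origin on the work surface. World frame = base frame: x ahead of the robot, y to its left, z up, the work surface at z = 0. Lengths are in mm, angles in rad, forces in N, time in s.
With the tool pointing down it reaches from about 300 to 750 mm from the base axis. Payload 8.5 kg.
Tool frame: the origin (TCP) lies at the very end of the fingers, on their centre line; the grasp point (between the pads) lies 19 mm behind it; y points along the fingers, z is the direction in which the jaws open and shut, and the axes are right-handed (so a half turn about y gives the same grasp; the last joint's range is limited). The gripper opens to 85 mm and grips with 20 to 120 N. Pads are 22 mm wide; open, the fingers measure 114 mm over their backs; the gripper's body (76 mm by 85 mm) begins 54 mm behind the grasp point. The pads swing forward as they close: fully open they stand 13 mm farther back than shut.
Start: joints at [1.086, 0.381, 1.297, -0, 1.464, -0.215], TCP at [146.588, 530.087, 195.222] pointing down, gripper open.
Joint ranges: [-3.11, 3.11], [-0.89, 2.33], [0.22, 2.48], [-1.42, 4.56], [0.17, 2.85], [-2.88, 2.88]. Speed limits (rad/s): [2.39, 2.39, 3.14, 3.14, 3.14, 3.14].

### API

Orientations are given as [roll, pitch, yaw] about the fixed x, y, z axes, in that order (R = Rz(yaw) Ry(pitch) Rx(roll)).
In Python, from cell import env gives the robot as it stands. Calls block until the motion is done:
- env.movep(position, orientation): joint-space move of the TCP to a pose.
- env.move_linear(position, feed=150, ori=None): straight line of the TCP; ori=None keeps the orientation; feed is the mean speed in mm/s.
- env.move_j(angles): joint-space move.
- env.move_gripper(opening): opening from 0.0 (shut) to 1.0 (fully open); the grip force is fixed at half the most; returns when the fingers have stopped.
- env.sleep(seconds).
- env.solve_ik(position, orientation): joint angles nearest the present ones, or None.
- env.read_camera(name): name is "scene" or "top" or "wrist"; returns a dict with "image" (420x560x3 uint8, red, green, blue), "intrinsics" (3x3 intrinsics, pixels), "extrinsics" (4x4, takes a point from camera to world coordinates). Camera axes: x right, y down, z forward; pixel columns grow to the right and rows downward; lengths in mm; the calibration is good to about 2 mm. A picture is of the moment at which its call begins. There is no depth.
A pose or a line that the arm cannot do raises env.IKError and nothing moves.
- env.finish_job(): hands the job in, once; it reports no verdict.
Readings, each from a call of its own:
- env.read_t(): time.
- env.read_joint_positions(): joint angles.
- env.read_qvel(): joint speeds.
- env.read_tau(): joint torques, N m.
- env.read_position(): TCP position.
- env.read_tcp_rot(): TCP orientation.
- env.read_ft_force(): force on the tool from outside, world axes, zero at the start.
- env.read_ft_torque(): the same for the moment, N m.
- env.read_opening(): opening from 0.0 (shut) to 1.0 (fully open).
Only numpy, scipy, OpenCV 4.12 (cv2) and the standard library are available. Lean on these libraries where they do the work, as an engineer would, in place of code of your own. Each camera call takes 0.05 s, during which the arm holds its last target. There are 200 camera calls.

## Working session

There is one attempt and no reset: what is moved stays moved. The work goes in short steps, each a Python script; the robot and the scene stay as the last script left them, time stands still between calls to the robot, and variables do not carry over. Pictures are saved under pics/ and viewed, about 8 in all and at most 12, crops included, and the job is handed in when it is done.

```bash
mkdir -p pics; ls
python3 - <<'E'
from cell import env
import cv2, numpy as np
for n in ("scene","top"):
    c=env.read_camera(n); cv2.imwrite(f"pics/{n}0.png",c["image"][:,:,::-1]); np.savez(f"{n}0.npz",**c)
    print(n,c["intrinsics"].round(1).tolist(),c["extrinsics"].round(3).tolist())
print(env.read_t(),env.read_tcp_rot(),env.read_position(),env.read_opening())
E
```

```text
pics
scene [[404.5, 0.0, 281.4], [0.0, 404.5, 214.8], [0.0, 0.0, 1.0]] [[0.852, 0.249, -0.461, 957.777], [0.524, -0.437, 0.731, -543.287], [-0.02, -0.864, -0.503, 500.853], [0.0, 0.0, 0.0, 1.0]]
top [[508.1, 0.0, 276.1], [0.0, 508.1, 210.1], [0.0, 0.0, 1.0]] [[-0.028, -0.993, 0.117, 515.408], [-0.999, 0.03, 0.015, -16.866], [-0.018, -0.117, -0.993, 1125.222], [0.0, 0.0, 0.0, 1.0]]
0.1 [-1.57205402e+00  2.65403098e-04 -2.69824326e-01] [146.4734347  529.83852932 194.67668719] 0.99775928119342
```

View pics/scene0.png

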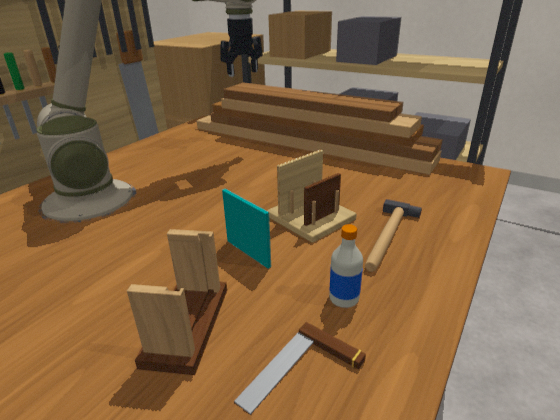

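View pics/top0.png

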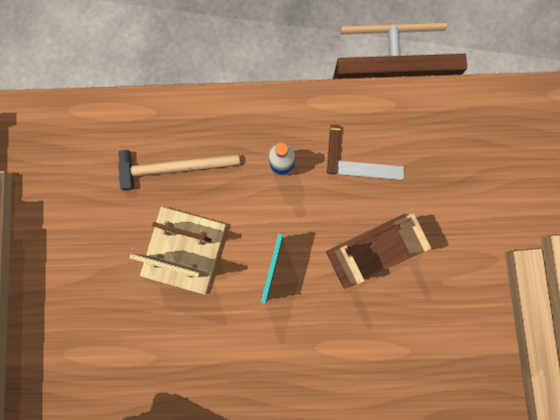

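The top view shows the light sheet at about (165,266), the dark sheet at (182,233), a turquoise look-alike at (272,268) and the drawer at (380,250). I'll enlarge the rack and the drawer.

Run:
```python
import cv2, numpy as np
t=cv2.imread("pics/top0.png"); s=cv2.imread("pics/scene0.png")
f=lambda im,x,y,w,h:cv2.resize(im[y:y+h,x:x+w],(400,int(400*h/w)),interpolation=cv2.INTER_CUBIC)
a=f(t,120,200,120,100); b=f(t,320,205,120,90); c=f(s,125,215,120,160)[:300]
d=f(s,255,145,110,95)
out=np.zeros((600,800,3),np.uint8)
for im,(x,y) in zip((a,b,c,d),((0,0),(400,0),(0,300),(400,300))):
    h=min(300,im.shape[0]); out[y:y+h,x:x+400]=im[:h]
cv2.imwrite("pics/crop1.png",out)
```

```text
(no output)
```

View pics/crop1.png

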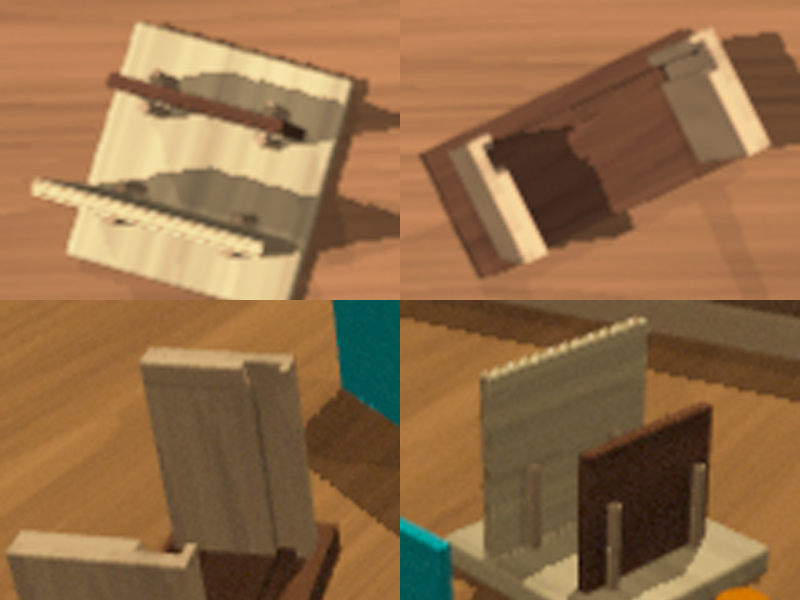

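The groove runs along the drawer's upper edge in the top image, which is its world +x side. The candidates in the top view are the light sheet (165,266), the dark walnut (182,233) and the turquoise decoy (272,268). The light, longer sheet in the lower rack place is the one I want, and the crop confirms it. Next I'll cast rays from the corners.

```bash
cat > h.py <<'E'
from cell import env
import numpy as np, cv2
def ray(c,u,v):
    E=c["extrinsics"]; d=E[:3,:3]@np.linalg.inv(c["intrinsics"])@np.array([u,v,1.]); return E[:3,3],d
def onz(c,u,v,z):
    o,d=ray(c,u,v); return (o+d*(z-o[2])/d[2])
def proj(c,p):
    E=c["extrinsics"]; q=E[:3,:3].T@(np.asarray(p,float)-E[:3,3]); q=c["intrinsics"]@q; return q[:2]/q[2]
E
python3 - <<'E'
from h import *
t=dict(np.load("top0.npz")); s=dict(np.load("scene0.npz"))
C=lambda x,y,ox,oy,k=3.333:(ox+x/k-.35,oy+y/k-.35)
def show(n,pts,z,ox,oy,cx=0):
    P=np.array([onz(t,*C(x-cx,y,ox,oy),z)[:2] for x,y in pts]); print(n,P.round(1).tolist()); return P
a=show("sheet top corners",[(34,179),(32,191),(264,241),(262,253)],146,120,200)
print(a.mean(0),np.linalg.norm(a[2:].mean(0)-a[:2].mean(0)), np.degrees(np.arctan2(*(a[:2].mean(0)-a[2:].mean(0))[::-1])))
w=show("walnut",[(108,80),(303,132)],113,120,200); print(np.linalg.norm(w[0]-w[1]))
L=show("left side top",[(468,147),(490,136),(548,252),(525,263)],140,320,205,400)
R=show("right side",[(693,37),(712,28),(770,143),(748,155)],140,320,205,400)
F=show("front",[(420,155),(480,278)],20,320,205,400)
m=(L.mean(0)+R.mean(0))/2; d=L.mean(0)-R.mean(0); print("drawer",m,np.linalg.norm(d),np.degrees(np.arctan2(d[1],d[0])))
# scene view of sheet top edge
for x,y in [(482-400,378-300),(645-400,320-300)]:
    print(onz(s,*C(x,y,255,145,400/110),146).round(1))
# scene view of drawer side tops (crop3)
for x,y in [(145,352-300),(296,357-300),(10,535-300),(200,545-300)]:
    print(onz(s,*C(x,y,125,215),140).round(1))
E
```

```text
sheet top corners [[555.4, 282.4], [548.5, 283.5], [515.9, 149.1], [509.1, 150.3]]
[532.21630298 216.33611284] 138.91871519400607 73.53440844302422
walnut [[614.9, 248.0], [580.2, 130.6]]
122.41929168083863
left side top [[552.8, -123.7], [558.8, -136.7], [491.3, -167.0], [485.4, -153.5]]
right side [[612.9, -257.1], [617.8, -268.4], [550.1, -297.8], [543.5, -284.7]]
front [[553.0, -105.3], [473.0, -140.8]]
drawer [ 551.56488278 -211.10270885] 144.42514941154283 114.12224520885405
[512.1 150.1 146. ]
[555.2 283.4 146. ]
[ 487.8 -156.8  140. ]
[ 557.5 -122.2  140. ]
[ 543.  -288.3  140. ]
[ 616. -253.  140.]
```

Run:
```python
from h import *
yw=np.radians(73.5-180)
R=[-np.pi/2,0,yw]
p0=env.read_position()
env.move_linear([p0[0],p0[1],270],feed=200)
env.movep([532.2,216.3,270],R)
env.move_gripper(0.6)
print(env.read_t(),env.read_position(),env.read_tcp_rot(),env.read_joint_positions(),env.read_ft_force())
out=[]
for n in ("wrist","scene"):
    c=env.read_camera(n); np.savez(f"{n}1.npz",**c); out.append(c["image"][:,:,::-1]); 
    if n=="wrist": print(c["intrinsics"].round(1).tolist(),c["extrinsics"].round(3).tolist()); 
    print([proj(c,[532.2+a*69.5*np.cos(np.radians(73.5)),216.3+a*69.5*np.sin(np.radians(73.5)),146]).round(1) for a in(-1,1)])
cv2.imwrite("pics/w1.png",out[0])
```

```text
2.8667 [532.13971694 216.45846465 270.03018281] [-1.57070536e+00  4.91673933e-05 -1.85849083e+00] [1.80340938e-01 3.86261948e-01 1.07489846e+00 2.85911167e-06
 1.68032888e+00 4.68035757e-01] [-0.44653928  0.51409423  0.22097669]
[[316.1, 0.0, 277.5], [0.0, 316.1, 209.6], [0.0, 0.0, 1.0]] [[0.959, -0.271, -0.084, 552.3], [-0.284, -0.915, -0.287, 289.436], [0.001, 0.299, -0.954, 449.671], [0.0, 0.0, 0.0, 1.0]]
[array([278.7, 255.1]), array([278.9, 117.8])]
[array([277.2, 166.2]), array([320.7, 150. ])]
```

View pics/w1.png

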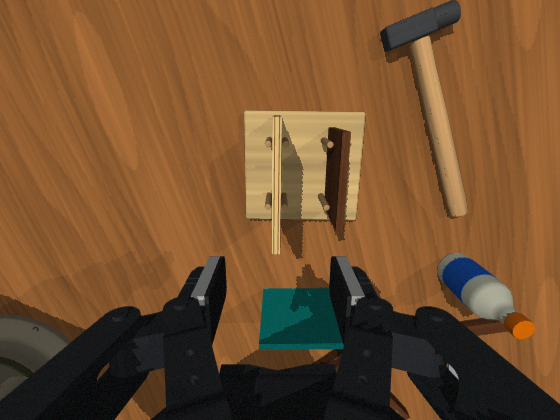

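The wrist view shows the light sheet's top edge from (277,116) to (276,253), within 2 px of the prediction. The walnut sheet is clear on the right. I'll grip and lift.

Run:
```python
from h import *
x,y=531.7,217.2
env.move_linear([x,y,113],feed=120)
f0=env.read_ft_force()
env.move_gripper(0.0)
print("grip",env.read_opening(),f0.round(2),env.read_ft_force().round(2),env.read_position().round(1))
env.move_linear([x,y,210],feed=80)
print(env.read_ft_force().round(2),env.read_ft_torque().round(3))
env.move_linear([x,y,310],feed=150)
print(env.read_t(),env.read_opening(),env.read_ft_force().round(2))
# towards drawer mouth, sheet bottom about 155+
ph=np.radians(24.12); g=np.array([551.6,-211.1])+24*np.array([np.cos(ph),np.sin(ph)])
O=[-np.pi/2,0,ph-np.pi/2]
env.movep([560,0,310],[-np.pi/2,0,np.radians(-86)])
env.movep([g[0],g[1],310],O)
env.move_linear([g[0],g[1],255],feed=80)
print(env.read_t(),g,env.read_position().round(1),env.read_ft_force().round(2),env.read_ft_torque().round(3))
ims=[]
for n in ("wrist","top","scene"):
    c=env.read_camera(n); np.savez(f"{n}2.npz",**c); ims.append(c["image"][:,:,::-1])
out=np.zeros((600,800,3),np.uint8)
f=lambda im,x,y,w,h:cv2.resize(im[y:y+h,x:x+w],(400,300),interpolation=cv2.INTER_CUBIC)
out[:300,:400]=f(ims[0],0,0,560,420); out[:300,400:]=f(ims[1],320,205,120,90); out[300:,:400]=f(ims[2],100,145,200,150); out[300:,400:]=f(ims[2],100,225,200,150)
cv2.imwrite("pics/m2.png",out)
```

```text
grip -0.0014926181379332133 [ 0.32 -0.29 -0.65] [-0.61 -0.06 -0.76] [531.7 217.2 113. ]
[ 0.63 -0.31  0.15] [-0.009  0.001 -0.022]
7.1417 0.0014135396363176046 [-0.43 -0.07 -0.34]
9.6917 [ 573.5045981  -201.29242221] [ 573.7 -201.2  255.6] [-0.47 -0.54 -0.31] [-0.029 -0.009  0.006]
```

View pics/m2.png

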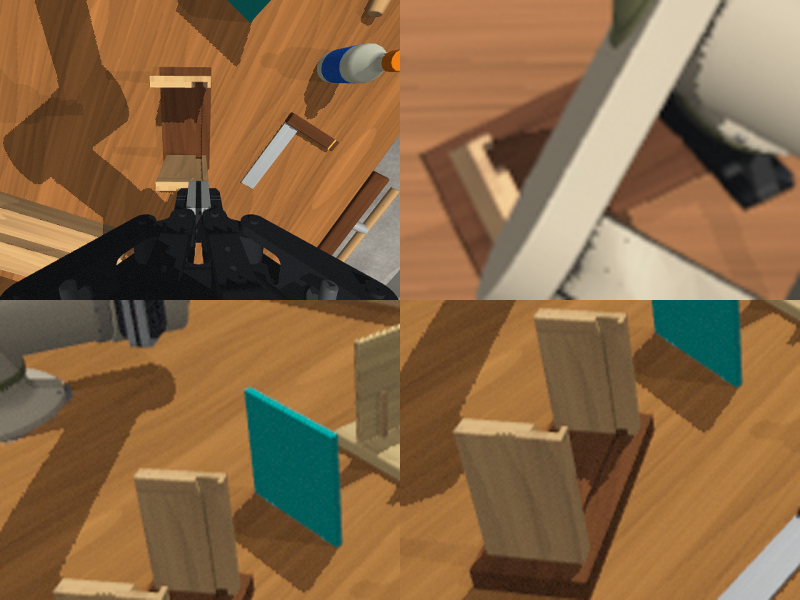

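The gripper closed to zero, so it never gripped the sheet. I'll move up clear of the drawer and look at the rack.

Run:
```python
from h import *
ims=[np.load(f"{n}2.npz")["image"][:,:,::-1] for n in ("top","scene")]
out=np.zeros((600,800,3),np.uint8)
f=lambda im,x,y,w,h:cv2.resize(im[y:y+h,x:x+w],(400,300),interpolation=cv2.INTER_CUBIC)
out[:300,:400]=f(ims[0],120,200,120,90); out[:300,400:]=f(ims[0],0,0,560,420); out[300:,:400]=f(ims[1],255,145,120,90); out[300:,400:]=f(ims[1],0,0,560,420)
cv2.imwrite("pics/m3.png",out)
```

```text
(no output)
```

View pics/m3.png

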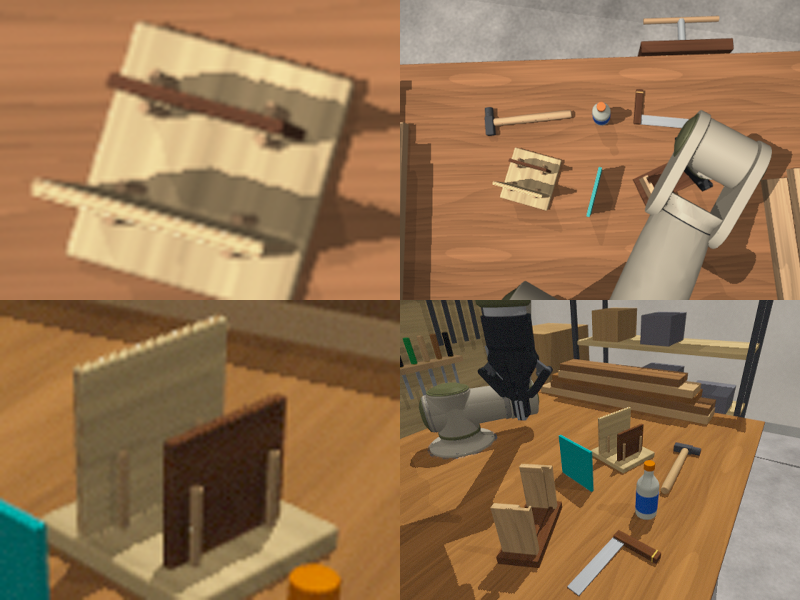

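Run:
```python
from h import *
s=dict(np.load("scene2.npz")); w=dict(np.load("wrist2.npz")); t=dict(np.load("top2.npz")); s1=dict(np.load("scene1.npz"))
p=env.read_position(); print(p,proj(s,p),proj(w,p),proj(t,p), "at pose1", proj(s1,[532.1,216.4,270]))
out=np.zeros((600,800,3),np.uint8)
f=lambda im,x,y,w,h:cv2.resize(im[y:y+h,x:x+w],(400,300),interpolation=cv2.INTER_CUBIC)
def mk(c,q):
    im=c["image"][:,:,::-1].copy(); u,v=proj(c,q).round().astype(int); im[v-1:v+2,u]=(0,0,255); im[v,u-1:u+2]=(0,0,255); return im
a=mk(s,p);b=mk(w,p);c=mk(s1,[532.1,216.4,270])
out[:300,:400]=f(a,100,75,200,150); out[:300,400:]=f(b,180,210,200,150); out[300:,:400]=f(c,220,50,200,150)
out[300:,400:]=f(mk(s1,[532.1,216.4,146]),220,50,200,150)
cv2.imwrite("pics/m4.png",out)
```

```text
[ 573.6476969  -201.35206973  255.58187245] [176.21575429 190.52037563] [279.43539983 241.32651084] [392.31307309 232.41729644] at pose1 [300.05290026 103.66816909]
```

View pics/m4.png

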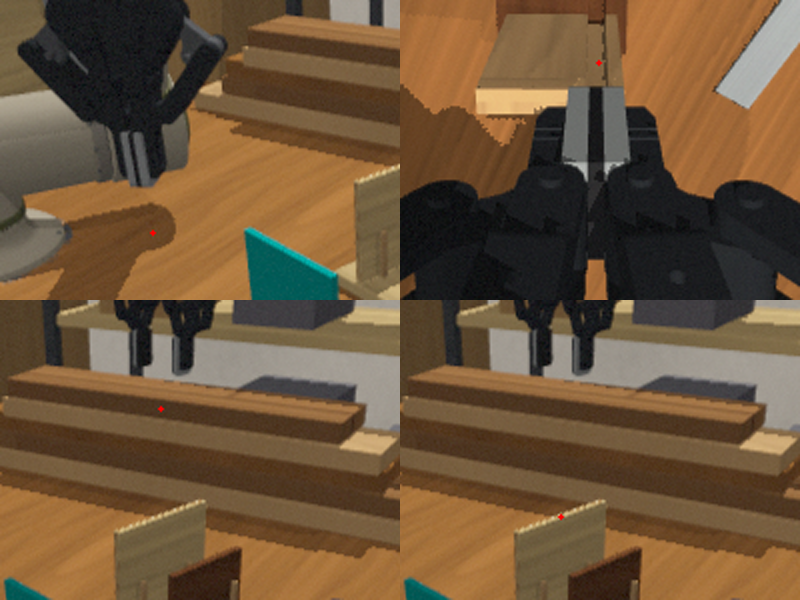

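In both views the real fingertips sit well above the reported TCP: scene (171.5,167.5) against a predicted (176,190.5), and wrist (278.5,252.5) against (279.4,241.3). I'll triangulate the offset.

Run:
```python
from h import *
s=dict(np.load("scene2.npz")); w=dict(np.load("wrist2.npz")); t=dict(np.load("top2.npz")); s1=dict(np.load("scene1.npz")); w1=dict(np.load("wrist1.npz"))
def tri(c1,p1,c2,p2):
    (o1,d1),(o2,d2)=ray(c1,*p1),ray(c2,*p2); A=np.c_[d1,-d2]; k=np.linalg.lstsq(A,o2-o1,rcond=None)[0]
    a,b=o1+k[0]*d1,o2+k[1]*d2; return (a+b)/2,np.linalg.norm(a-b)
x,e=tri(s,(171.5,167.5),w,(278.5,252.5)); print(x,e,x-env.read_position())
# pose1, open: tips scene crop (140,372),(182,374)->px ; wrist tips (216,262),(342,262)
a,e1=tri(s1,(220+138/2,50+72/2),w1,(217,262)); b,e2=tri(s1,(220+182/2,50+74/2),w1,(341,262))
print(a,e1,b,e2,(a+b)/2-[532.1,216.4,270],np.linalg.norm(a-b))
print("cam vs tcp",w["extrinsics"][:3,3]-env.read_position(), w1["extrinsics"][:3,3]-[532.1,216.4,270])
q=env.read_joint_positions(); print(q)
```

```text
[ 569.0116451  -196.46353999  286.60973512] 3.3467467335391827 [-4.6360518   4.88852975 31.02786267]
[500.19902837 225.99619134 301.49897268] 1.877041315950983 [561.39064888 211.73506306 308.68228566] 1.850387339741492 [-1.30516138  2.4656272  35.09062917] 63.24076364120343
cam vs tcp [-32.58914173  69.6837156  179.63219283] [ 20.20013772  73.03586357 179.67101263]
[-5.32069438e-01  4.55136569e-01  1.00420102e+00  1.61373984e-05
  1.68118306e+00 -9.53068681e-01]
```

The arm's reported TCP is about 31 mm beyond the real fingertips. The camera pose itself checks out, so I only need to compensate in z. I'll go back, grip deeper, and continue only if the opening shows about 9 mm.

Run:
```python
from h import *
p=env.read_position()
env.move_linear([p[0],p[1],310],feed=150)
env.movep([560,0,300],[-np.pi/2,0,np.radians(-86)])
x,y=531.7,217.2
env.movep([x,y,230],[-np.pi/2,0,np.radians(-106.5)])
env.move_gripper(0.6)
env.move_linear([x,y,120],feed=120)
for z in (105,92,80):
    env.move_linear([x,y,z],feed=80); f=env.read_ft_force(); print(z,f.round(2))
    if np.linalg.norm(f)>6: break
else:
    env.move_gripper(0.0)
    o=env.read_opening(); print("grip",o,env.read_ft_force().round(2),env.read_ft_torque().round(3))
    if .06<o<.2:
        env.move_linear([x,y,100],feed=40); print(env.read_ft_force().round(2),env.read_opening())
        env.move_linear([x,y,200],feed=100); print(env.read_ft_force().round(2),env.read_opening())
print(env.read_t(),env.read_position())
out=np.zeros((600,800,3),np.uint8)
f=lambda im,x,y,w,h:cv2.resize(im[y:y+h,x:x+w],(400,300),interpolation=cv2.INTER_CUBIC)
im={}
for n in("wrist","scene"):
    c=env.read_camera(n); np.savez(f"{n}3.npz",**c); im[n]=c["image"][:,:,::-1]
out[:300,:400]=f(im["wrist"],0,0,560,420);out[:300,400:]=f(im["wrist"],180,180,200,150);out[300:,:400]=f(im["scene"],220,50,200,150)
cv2.imwrite("pics/m5.png",out)
```

```text
105 [-0.22 -0.54 -0.01]
92 [-0.28 -0.18  0.16]
80 [ 0.16  1.13 -0.18]
grip 0.09228822403956215 [-0.48 -0.56  3.37] [0.054 0.062 0.025]
[-0.11  0.87 -0.53] 0.09322276766384736
[-0.01  0.07 -0.66] 0.09696592996366997
16.9083 [531.39437363 217.12223806 199.28730582]
```

View pics/m5.png

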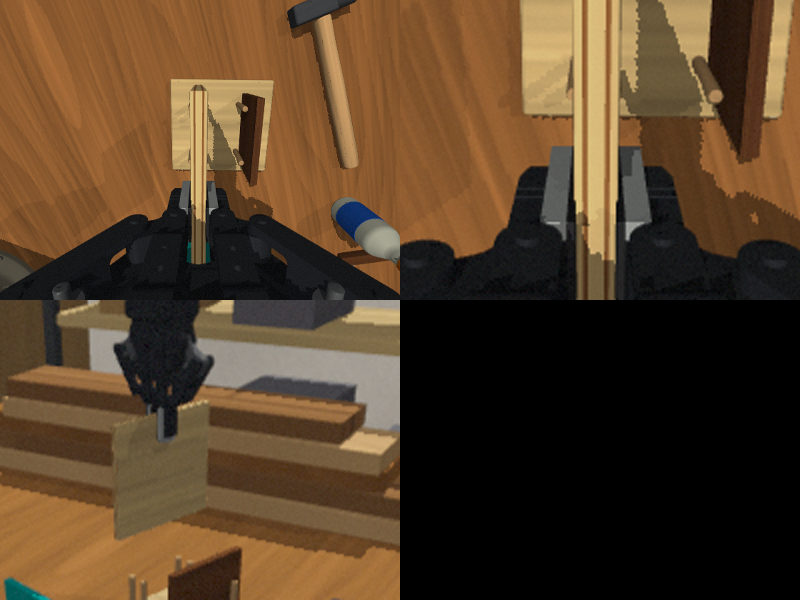

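The sheet is gripped: opening 0.097, about 9 mm, and it hangs level at the middle. I'll measure the sheet in the wrist view and check the drawer model against the earlier wrist picture.

Run:
```python
from h import *
w2=dict(np.load("wrist2.npz")); w3=dict(np.load("wrist3.npz"))
im=w3["image"].astype(int); # sheet edge lines: print row profile
g=im.sum(2)
for v in (135,170,200,340): print(v,[int(k) for k in np.where((im[v,:,0]>150)&(im[v,:,0]-im[v,:,2]>30)&(abs(np.arange(560)-278)<25))[0]][::1][:1],[int(k) for k in np.where((im[v,:,0]>150)&(im[v,:,0]-im[v,:,2]>30)&(abs(np.arange(560)-278)<25))[0]][-1:])
col=im[100:400,278]; print("col278 rows",[(100+i,tuple(col[i])) for i in list(range(12,40,2))+list(range(255,285,2))])
ph=np.radians(24.12); ex=np.array([np.cos(ph),np.sin(ph)]); ey=np.array([-ex[1],ex[0]]); m=np.array([551.6,-211.1])
for n,ys in (("L",(79,65)),("R",(-65,-79))):
    print(n,[tuple(proj(w2,[*(m+ex*a+ey*b),140]).round(1)) for b in ys for a in(-38,18,30,38)])
print("front",[tuple(proj(w2,[*(m+ex*a+ey*b),20]).round(1)) for b in (95,-95) for a in(-45,45)])
big=cv2.resize(w2["image"][85:285,190:320,::-1],(520,800),interpolation=cv2.INTER_CUBIC)
a=big[:180]; b=big[580:790]
# crops at 4x: far side rows 85-130, near side rows 230-282 ; sheet ends far
c=cv2.resize(w3["image"][105:150,240:320,::-1],(320,180)); d=cv2.resize(w3["image"][345:390,240:320,::-1],(320,180))
out=np.zeros((400,800,3),np.uint8); out[:180,:520]=a; out[190:400,:520]=b; out[:180,480:]=c; out[190:370,480:]=d
cv2.imwrite("pics/m6.png",out)
```

```text
135 [254] [302]
170 [254] [302]
200 [254] [297]
340 [] []
col278 rows [(112, (np.int64(204), np.int64(172), np.int64(113))), (114, (np.int64(205), np.int64(170), np.int64(113))), (116, (np.int64(195), np.int64(164), np.int64(107))), (118, (np.int64(176), np.int64(148), np.int64(96))), (120, (np.int64(121), np.int64(102), np.int64(67))), (122, (np.int64(119), np.int64(101), np.int64(65))), (124, (np.int64(125), np.int64(105), np.int64(69))), (126, (np.int64(127), np.int64(107), np.int64(70))), (128, (np.int64(213), np.int64(180), np.int64(117))), (130, (np.int64(218), np.int64(187), np.int64(121))), (132, (np.int64(217), np.int64(187), np.int64(121))), (134, (np.int64(217), np.int64(186), np.int64(122))), (136, (np.int64(216), np.int64(185), np.int64(119))), (138, (np.int64(215), np.int64(185), np.int64(119))), (355, (np.int64(112), np.int64(94), np.int64(62))), (357, (np.int64(114), np.int64(96), np.int64(63))), (359, (np.int64(113), np.int64(93), np.int64(62))), (361, (np.int64(114), np.int64(95), np.int64(63))), (363, (np.int64(113), np.int64(94), np.int64(62))), (365, (np.int64(11
[... 605 characters left out ...]
t64(107.7)), (np.float64(294.4), np.float64(107.7)), (np.float64(209.9), np.float64(123.9)), (np.float64(272.0), np.float64(124.0)), (np.float64(285.3), np.float64(124.0)), (np.float64(294.2), np.float64(124.0))]
R [(np.float64(218.0), np.float64(255.2)), (np.float64(272.7), np.float64(255.2)), (np.float64(284.4), np.float64(255.2)), (np.float64(292.2), np.float64(255.2)), (np.float64(218.8), np.float64(267.5)), (np.float64(272.7), np.float64(267.5)), (np.float64(284.3), np.float64(267.5)), (np.float64(292.0), np.float64(267.5))]
front [(np.float64(222.5), np.float64(94.8)), (np.float64(295.3), np.float64(94.8)), (np.float64(229.5), np.float64(237.4)), (np.float64(293.0), np.float64(237.4))]
```

View pics/m6.png

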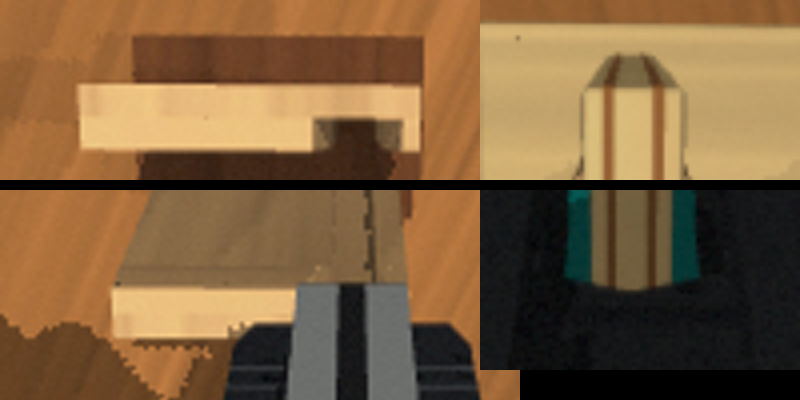

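Run:
```python
from h import *
w2=dict(np.load("wrist2.npz")); w3=dict(np.load("wrist3.npz"))
# sheet in tool frame (pose3): ey at yaw
y3=np.radians(73.5); ex=np.array([np.sin(y3),-np.cos(y3)]); ey=np.array([np.cos(y3),np.sin(y3)])
tcp=np.array([531.39,217.12])
for z in (262,265.3,268):
    e=onz(w3,278.5,127,z)[:2]-tcp; n=onz(w3,278,360,z)[:2]-tcp
    wd=np.linalg.norm(onz(w3,266.3,127.5,z)-onz(w3,290.8,127.5,z))
    print("sheet far end",z,(e@ex).round(2),(e@ey).round(2),"centre y off",(e@ey-69.5).round(2),"near",(n@ex).round(2),(n@ey).round(2),"width",wd.round(2))
L=np.array([onz(w2,u,v,140)[:2] for u,v in [(209.7-.4,106),(295.3-.4,106),(295.3-.4,122.3),(210.0,122.3)]])
Rr=np.array([onz(w2,u,v,140)[:2] for u,v in [(217.9,254.2),(218.3,267)]])
ph=np.radians(24.12)
d0=L[:,:].mean(0); rx=Rr.mean(0)
# drawer axes from left-edge points of L and R (same x=-38)
lx=(L[0]+L[3])/2; dv=lx-rx; a=np.arctan2(dv[1],dv[0]); print("yaxis deg",np.degrees(a),"len",np.linalg.norm(dv))
a2=(L[1]+L[2]-L[0]-L[3]); print("x axis deg from L",np.degrees(np.arctan2(a2[1],a2[0])),np.linalg.norm(a2)/2)
Ex=np.array([np.sin(a),-np.cos(a)]); Ey=np.array([np.cos(a),np.sin(a)])
c=(lx+rx)/2+38*Ex; c2=d0-72*Ey; print("centre",c,c2,"groove",c+24*Ex)
# groove centre directly, far side
g=onz(w2,279.4,122.3,140)[:2]; print("groove at far x:",(g-c)@Ex)
```

```text
sheet far end 262 -0.84 70.15 centre y off 0.65 near -0.97 -32.7 width 8.78
sheet far end 265.3 -0.85 70.31 centre y off 0.81 near -0.97 -29.64 width 8.53
sheet far end 268 -0.86 70.44 centre y off 0.94 near -0.98 -27.13 width 8.33
yaxis deg 113.8992484283337 len 144.57511604888452
x axis deg from L 24.13246772123108 76.21836653497209
centre [ 551.20076336 -210.21690266] [ 551.12095421 -209.76807389] groove [ 573.14298583 -200.4937924 ]
groove at far x: 24.399930744244223
```

Run:
```python
from h import *
p=env.read_position()
env.move_linear([p[0],p[1],275],feed=150)
env.movep([565,0,275],[-np.pi/2,0,np.radians(-86)])
O=[-np.pi/2,0,np.radians(-66.0)]
env.movep([574.4,-200.7,260],O)
env.move_linear([574.4,-200.7,211],feed=60)
env.sleep(.3)
print(env.read_t(),env.read_position(),env.read_opening(),env.read_ft_force().round(2),env.read_ft_torque().round(3))
im={}
for n in("wrist","scene"):
    c=env.read_camera(n); np.savez(f"{n}4.npz",**c); im[n]=c["image"][:,:,::-1]
out=np.zeros((600,800,3),np.uint8)
out[:,:400]=cv2.resize(im["wrist"][75:375,180:380],(400,600),interpolation=cv2.INTER_CUBIC)
out[:,400:]=cv2.resize(im["scene"][170:320,120:220],(400,600),interpolation=cv2.INTER_CUBIC)
cv2.imwrite("pics/m7.png",out)
```

```text
20.6333 [ 574.43296067 -200.74016325  211.19347333] 0.09613862619411333 [-0.75 -0.63 -1.42] [-0.015  0.002  0.014]
```

View pics/m7.png

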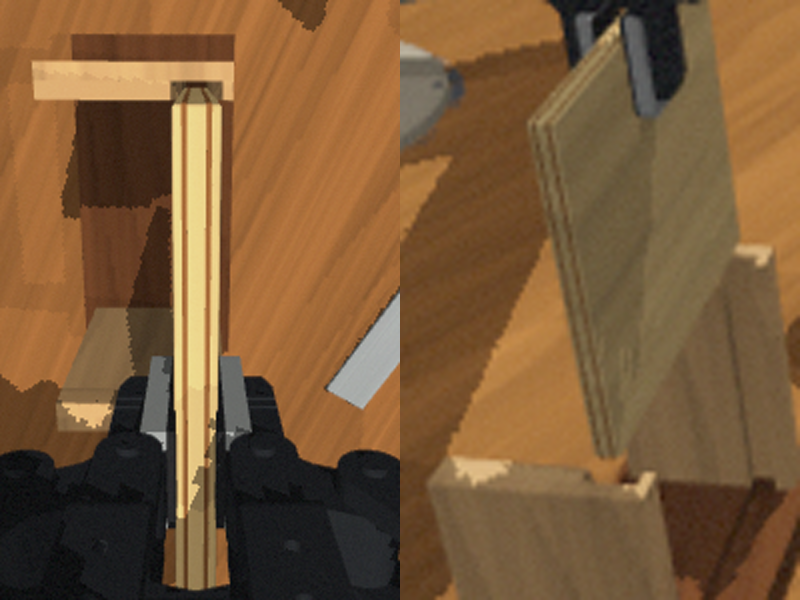

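The sheet end, at crop (197,83), sits in the far groove's mouth (172–222), and the near corner hangs over the near groove. I'll lower it in force-watched steps.

```bash
cat > low.py <<'E'
from h import *
a=np.radians(24.0); EX=np.array([np.cos(a),np.sin(a),0]); EY=np.array([-np.sin(a),np.cos(a),0])
def F():
    f=np.mean([env.read_ft_force() for _ in range(3)],0); return np.array([f@EX,f@EY,f[2]])
def lower(z1,step,lim,feed,xy,gain=0.06):
    while env.read_position()[2]>z1+.3 and env.read_t()<46:
        z=max(z1,env.read_position()[2]-step)
        env.move_linear([xy[0],xy[1],z],feed=feed); f=F()
        t=env.read_ft_torque()
        print(round(env.read_t(),2),round(z,1),env.read_position().round(1),f.round(1),(t@EX).round(2),(t@EY).round(2),round(env.read_opening(),3))
        if f[2]>lim: print("stop"); break
        for k,E in ((0,EX),(1,EY)):
            if abs(f[k])>2.5: xy=xy+gain*np.clip(f[k],-12,12)*E[:2]
    return xy
E
python3 - <<'E'
from low import *
xy=np.array([574.6,-201.2])
print(F())
xy=lower(190,3,5,30,xy)
if env.read_position()[2]<190.5: xy=lower(130,10,6,50,xy)
print(xy.tolist(),env.read_t())
E
```

```text
[-0.46863854  0.04380052 -1.37951589]
20.98 208.1 [ 574.5 -201.2  207.8] [ 0.1 -0.3 -1.6] -0.01 -0.04 0.09
21.24 204.8 [ 574.5 -201.1  204.5] [ 0.3 -0.   0.1] 0.07 0.04 0.097
21.5 201.5 [ 574.5 -201.2  201.3] [ 1.4 -0.7 -1. ] 0.01 0.02 0.092
21.76 198.3 [ 574.5 -201.2  198. ] [-1.1 -0.4 -1.1] 0.0 0.01 0.092
22.02 195.0 [ 574.5 -201.2  194.8] [ 0.1  0.1 -1.3] -0.01 -0.01 0.095
22.27 191.8 [ 574.5 -201.2  191.6] [ 0.6 -0.6 -1.7] 0.01 0.01 0.096
22.52 190 [ 574.6 -201.2  189.9] [-0.  -0.2 -1. ] -0.04 0.02 0.094
22.88 179.9 [ 574.4 -201.1  179.4] [ 0.5  0.5 -0.6] -0.0 -0.03 0.093
23.23 169.4 [ 574.5 -201.1  169. ] [ 0.3  0.1 -0.7] -0.02 0.03 0.091
23.59 159.0 [ 574.4 -201.1  158.6] [ 0.1  0.1 -1.1] -0.05 0.01 0.094
23.95 148.6 [ 574.5 -201.1  148.2] [ 0.5  0.5 -0.4] -0.06 -0.03 0.094
24.31 138.2 [ 574.5 -201.1  137.8] [-0.7  0.2 -1.3] -0.03 0.04 0.099
24.62 130 [ 574.4 -201.1  129.6] [-0.4  0.3 -1.3] 0.04 -0.03 0.094
[574.6, -201.2] 24.625
```

Run:
```python
from low import *
xy=np.array([574.6,-201.2])
xy=lower(90,10,6,50,xy)
if env.read_position()[2]<91: xy=lower(78,2,5,20,xy)
print(xy.tolist(),env.read_t())
```

```text
24.98 119.6 [ 574.4 -201.1  119.2] [ 0.4  0.9 -1.3] -0.04 -0.04 0.095
25.34 109.2 [ 574.4 -201.1  108.8] [-1.1 -0.3 -0.4] -0.01 0.0 0.092
25.7 98.8 [ 574.4 -201.1   98.4] [ 0.7 -1.  -1. ] 0.05 0.04 0.093
26.02 90 [ 574.4 -201.1   89.6] [-0.4  0.1 -1.3] -0.05 0.03 0.094
26.3 87.6 [ 574.6 -201.2   87.5] [-0.5  0.8 -1.3] 0.02 -0.03 0.095
26.55 85.5 [ 574.5 -201.1   85.4] [ 0.1  0.3 -1.6] 0.0 0.01 0.091
26.81 83.4 [ 574.5 -201.2   83.2] [-0.7  0.7 -1.5] -0.05 -0.02 0.096
27.07 81.2 [ 574.5 -201.1   81. ] [-0.1  0.  -0.7] -0.0 0.0 0.096
27.32 79.0 [ 574.5 -201.2   78.9] [-0.   0.2 -2.2] 0.06 0.03 0.097
27.57 78 [ 574.6 -201.2   78. ] [-0.2 -0.6 -0.9] 0.02 0.02 0.09
[574.6, -201.2] 27.575
```

Run:
```python
from low import *
x,y=574.6,-201.2
def Fm():
    f=[]
    for _ in range(6): f.append(env.read_ft_force()); env.sleep(.02)
    f=np.mean(f,0); return np.array([f@EX,f@EY,f[2]])
z=78.; log=[]
while z>66 and env.read_t()<44:
    f=Fm(); log.append((round(z,2),env.read_position()[2].round(2),f.round(1).tolist()))
    if f[2]>13.5: break
    z-= .6 if f[2]<2 else .25
    env.move_linear([x,y,z],feed=15)
env.sleep(.3); f=Fm()
for l in log[-14:]: print(*l)
print(env.read_t(),f.round(2),env.read_ft_torque().round(2),env.read_opening(),env.read_position())
im={}
for n in("wrist","scene"):
    c=env.read_camera(n); np.savez(f"{n}5.npz",**c); im[n]=c["image"][:,:,::-1]
out=np.zeros((600,800,3),np.uint8)
out[:,:400]=cv2.resize(im["wrist"][75:375,180:380],(400,600),interpolation=cv2.INTER_CUBIC)
out[:,400:]=cv2.resize(im["scene"][220:370,125:225],(400,600),interpolation=cv2.INTER_CUBIC)
cv2.imwrite("pics/m8.png",out)
```

```text
78.0 78.02 [-0.2, -0.1, -1.0]
77.4 77.4 [-0.1, -0.3, -0.9]
76.8 76.79 [-0.0, -0.1, -0.7]
76.2 76.21 [0.0, -0.3, -1.2]
75.6 75.59 [-0.1, 0.1, -1.0]
75.0 74.99 [0.0, 0.5, -1.2]
74.4 74.45 [0.3, -0.1, -0.3]
73.8 74.44 [-0.8, 1.4, 5.6]
73.55 74.41 [-1.0, 1.7, 7.6]
73.3 74.42 [-1.4, 1.9, 9.0]
73.05 74.39 [-1.2, 2.6, 10.2]
72.8 74.43 [-1.7, 3.1, 12.2]
72.55 74.41 [-2.1, 3.5, 14.0]
32.275 [-2.2   3.31 13.83] [ 0.39  0.78 -0.  ] 0.09469802780476023 [ 574.95963717 -201.25030112   74.40631426]
```

View pics/m8.png

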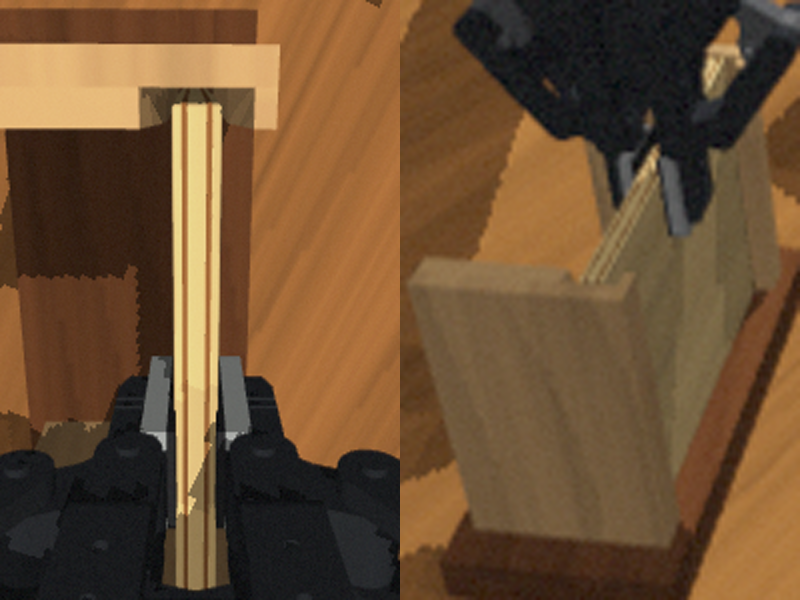

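The sheet's top is flush with the side ends, its lower edge has bottomed (z 74.4 against 74 expected), and it is still gripped. I'll ease the side load, top up to 15 N, check that nothing else moved, and hand in.

Run:
```python
from low import *
def Fm():
    f=[]
    for _ in range(8): f.append(env.read_ft_force()); env.sleep(.02)
    f=np.mean(f,0); return np.array([f@EX,f@EY,f[2]])
p=np.array([574.6,-201.2,72.4])+.3*EY-.15*EX
env.move_linear(p,feed=10); env.sleep(.3); print(Fm().round(2))
p=p+.2*EY-.1*EX
env.move_linear(p,feed=10); env.sleep(.4); f=Fm(); print(f.round(2))
if f[2]<13.2 or f[2]>16:
    p[2]+=(f[2]-14.5)*.12; env.move_linear(p,feed=10); env.sleep(.4); print(Fm().round(2))
c=env.read_camera("scene"); s0=np.load("scene0.npz")["image"]; g=lambda i:cv2.cvtColor(i,cv2.COLOR_RGB2GRAY).astype(np.float32)
for n,(y0,y1,x0,x1) in {"drawer":(285,370,135,205),"walnut":(170,235,300,345),"square":(320,410,235,370),"glue":(225,310,325,365),"turq":(190,270,220,272),"hammer":(200,270,365,425)}.items():
    print(n,np.round(cv2.phaseCorrelate(g(s0)[y0:y1,x0:x1],g(c["image"])[y0:y1,x0:x1]),2))if 0 else print(n,np.round(cv2.phaseCorrelate(g(s0)[y0:y1,x0:x1],g(c["image"])[y0:y1,x0:x1])[0],2))
print(env.read_t(),env.read_opening(),env.read_position(),Fm().round(2))
```

```text
[-1.98  2.54 14.18]
[-1.8   1.4  13.72]
drawer [ 0.25 -0.11]
walnut [ 0.49 -0.02]
square [ 0.56 -0.03]
glue [-0.03 -0.02]
turq [-0.32  0.12]
hammer [-0.02 -0.02]
33.8917 0.09422161624816636 [ 574.90509591 -201.3184408    74.40826146] [-1.34  1.81 13.91]
```

```bash
python3 -c "
from cell import env
env.finish_job(); print(env.read_t(),env.read_ft_force().round(2),env.read_opening())"
```

```text
the job is handed in; nothing more can be done
the job is handed in; nothing more can be done
```

The light sheet is home in the drawer. I handed the job in at about 34 s, with the gripper still holding the sheet and pressing it down.

**What went wrong:** my first grip closed on nothing. The reported TCP turned out to be about 31 mm beyond the real fingertips. I measured this offset from two camera views and went back; nothing had moved in the rack. I then gripped the sheet 35 mm deep and lowered it down the side grooves with force checks, meeting no resistance until it bottomed.

**Last checks:**
- **Depth:** it stopped at z 74.4 mm, against 74 expected for home, and its top looked flush with the sides in the pictures.
- **Grip:** the opening reads 0.094, about what a 9 mm sheet should give.
- **Push:** the wrist reads 13.9 N. Adding the sheet's weight makes about 15 N on the groove floor, with a leftover side load of about 2 N.
- **Other items:** the drawer, walnut sheet, hammer, glue bottle and turquoise sheet shifted by less than 0.5 px from the first image. The try square shows 0.56 px, but the arm never went near it, so I take that as image noise or shadow.
- **Not checked:** no final readings came back after hand-in, because the interface closes then.

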